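# Make up two conveyor repair kits in the spare-parts store

### The job

Make up two conveyor repair kits: the steel bearing and the red pulley go in the blue tray, the brass bush and the white roller in the yellow tray. In each tray the metal part goes in the compartment with the black rubber lining and the plastic part in the bare one, each set down gently (not dropped) and left standing upright, flat on the compartment floor. Leave the green pulley and the black roller standing where they are.

Things in the scene. Friction and masses are not known exactly. Their poses are not given: they have to be found in the camera images.
- bearing_mid (a point): Steel roller bearing: shiny plain steel cylinder 52 mm in diameter, 36 mm tall, with a black ring seal and dark bore on top. Loose, upright on the bench, other stock 90 to 140 mm away centre to centre. Point: on its axis, half-way up; z up, x and y mean nothing.
- red_pulley_mid (a point): Red plastic toothed belt pulley, 50 mm in diameter over its two end flanges (grips as a plain 50 mm cylinder), 40 mm tall, small metal hub on top. Loose, upright on the bench, other stock 90 to 140 mm away centre to centre. Point: on its axis, half-way up; z up, x and y mean nothing.
- bush_mid (a point): Brass flanged bush: foot flange 52 mm in diameter and 8 mm thick, above it a plain barrel 40 mm in diameter to the full height of 44 mm (grip the barrel), dark bore on top. Loose, upright on the bench, other stock 90 to 140 mm away centre to centre. Point: on its axis, half-way up; z up, x and y mean nothing.
- white_roller_mid (a point): White plastic roller, plain cylinder 46 mm in diameter, 50 mm tall, steel core on top. Loose, upright on the bench, other stock 90 to 140 mm away centre to centre. Point: on its axis, half-way up; z up, x and y mean nothing.
- green_pulley_mid (a point): Green plastic pulley, same shape as the red one (50 mm in diameter, 40 mm tall); not wanted, stays where it is. Loose, upright on the bench, other stock 90 to 140 mm away centre to centre. Point: on its axis, half-way up; z up, x and y mean nothing.
- black_roller_mid (a point): Black plastic roller, same shape as the white one (46 mm in diameter, 50 mm tall); not wanted, stays where it is. Loose, upright on the bench, other stock 90 to 140 mm away centre to centre. Point: on its axis, half-way up; z up, x and y mean nothing.
- blue_tray: Blue kit tray, fixed, any yaw: 172 x 88 mm, rim and middle cross wall 4 mm thick, tops 12 mm above the bench; two compartments 80 x 80 mm inside, floor 4 mm above the bench. Origin: centre of the underside; x along the length, z up. Compartment centred at x = +42 mm, y = 0: black rubber lining (flush); at x = -42 mm, y = 0: bare blue plastic.
- yellow_tray: Yellow kit tray, fixed, any yaw: 172 x 88 mm, rim and middle cross wall 4 mm thick, tops 12 mm above the bench; two compartments 80 x 80 mm inside, floor 4 mm above the bench. Origin: centre of the underside; x along the length, z up. Compartment centred at x = +42 mm, y = 0: black rubber lining (flush); at x = -42 mm, y = 0: bare yellow plastic.
Mind the look-alikes: they are no part of the job. Leave any pink look-alike of the part that bears white_roller_mid alone. There is more than one size of the part that bears bush_mid; the job needs the larger.

How it is judged:
By the outcome, as a careful person would: the job done as asked, in the order asked, and still so for the second after the job is handed in, with the robot touching nothing.
It also fails if it takes over 99 s, if anything falls off the work surface, if the arm or the gripper's body presses on something with over 40 N, if the wrist force passes 120 N, or if a joint passes its speed limit or range.

### The arm

A 6-joint arm with a two-finger parallel gripper is mounted at the origin on the work surface. World frame = base frame: x ahead of the robot, y to its left, z up, the work surface at z = 0. Lengths are in m, angles in rad, forces in N, time in s.
With the tool pointing down it reaches from about 0.3 to 0.775 m from the base axis. Payload 14.6 kg.
Tool frame: the origin (TCP) lies on the mounting face of the last link; the fingertips stand 199 mm ahead of it and the grasp point (between the pads) lies 180 mm ahead of it; z points along the fingers, y is the direction in which the jaws open and shut (so a half turn about z gives the same grasp; the last joint's range is limited). The gripper opens to 94 mm and grips with 3 to 60 N. Pads are 16 mm wide; open, the fingers measure 119 mm over their backs; the gripper's body (75 mm by 177 mm) begins 78 mm behind the grasp point.
Start: joints at [-0.067, 0.3, 1.521, -0, 1.321, -0.067], TCP at [0.55, -0, 0.405] pointing down, gripper open.
Joint ranges: [-3.03, 3.03], [-0.79, 2.21], [0.23, 2.52], [-1.04, 4.18], [0, 3.07], [-2.55, 2.55]. Speed limits (rad/s): [2.22, 2.22, 2.57, 3.14, 3.14, 3.14].

### API

Orientations are given as [roll, pitch, yaw] about the fixed x, y, z axes, in that order (R = Rz(yaw) Ry(pitch) Rx(roll)).
In Python, from station import sensors, vision, job gives the robot as it stands. The module is installed in compiled form; this text tells all that it offers.
- The arm moves only by the tool arm_command, never from a script. Its argument "plan" is one flat list of numbers, 5 for each row, row after row: the closure, from -1 (fully open) to 1 (shut), so that 0 is half open, then the shift along the world's x, y, z scaled (see below), then the turn about the world's z scaled (see below). A call has 1 to 20 rows; each row is the pose to reach, as a shift and turn from the pose commanded when the call began; what a row does not reach only later rows make up. The controller multiplies each number of a shift by 400 mm and each number of a turn by 120 degrees. A row lasts 1/10 s, in which the tool goes at most 50 mm and 8.59 degrees, less where a joint would pass 70% of its speed; a pose out of reach is approached as far as the arm can. A call with a number of a shift or a turn outside -1 to 1 is refused whole. A call with a gripper value outside its range is refused whole. The fingers move at their own pace and stop on an object; "newtons" is the grip in N (left out, the last holds). Time passes only in rows, so rows that repeat a pose let the fingers close. It gives the time, the measured TCP pose, the force and the opening at its end, in the units of the state.
- sensors.get_obs(): the state, without advancing time (a new reading comes with each control period).
- vision.camera(name): name is "scene" or "side" or "wrist"; returns the picture (400x640x3 uint8, blue, green, red); there is no depth.
- vision.camera_params(name): a dict with "intrinsics" (3x3 intrinsics, pixels), "rvec" (rotation vector, rad) and "tvec" (3), from world to camera coordinates, as OpenCV has them. Camera axes: x right, y down, z forward; pixel columns grow to the right and rows downward; lengths in m; the calibration is good to about 2 mm. A picture is of the moment at which its call begins: read the wrist's pose just before it. camera_params takes no time and is no camera call; for the wrist camera it gives the pose at the moment of the call.
- job.hand_in(): hands the job in, once; it reports no verdict.
Trained networks look in the newest picture that a camera, given by its name, has taken for a name from the list of things; names that differ only in an ending like _2 or _b are one class to them, and where a whole thing is asked for, a point or a joint stands for the part that bears it (a point fixed in the world has none). Each returns a list of dicts, best first, with "confidence" (0 to 1); they miss things now and then, are a little off and sometimes report something else, mostly with a low value. They report only what shows in the picture. A call takes as long as a camera call. They do not tell look-alikes from the thing itself.
- vision.search_frame(name, camera): "at" ([row, column] in pixels, amid what is visible of it).
- vision.silhouettes(name, camera): "mask" (400x640 bool, what is visible of it) and "at" ([row, column] in pixels, amid what is visible of it).
- vision.pinpoint(name, camera): "at" ([row, column] in pixels: a listed point, or the origin of a listed thing).
The state is a dict: "time_s": time; "qpos": joint angles; "joint_vel": joint speeds; "tau": joint torques, N m; "ee_pos": TCP position; "eef_rot": TCP orientation; "force": force on the tool from outside, world axes, zero at the start; "moment": the same for the moment, N m; "grip_width": finger opening in m.
Only numpy, scipy, OpenCV 4.12 (cv2) and the standard library are available. Lean on these libraries where they do the work, as an engineer would, in place of code of your own. Each camera call takes 0.05 s, during which the arm holds its last target.

## Working session

There is one attempt and no reset: what is moved stays moved. The work goes in short steps, Python scripts to look and compute and a tool call to move; the robot and the scene stay as the last step left them, time stands still between calls to the robot, and variables do not carry over. Pictures are saved under pics/ and viewed, and the job is handed in when it is done.

Besides the shell and the picture viewer there is one more tool, called as name(argument=value, ...), one argument or row to a line, values as JSON. arm_command: Moves the arm, as the interface text tells. Its arguments: {"type":"object","properties":{"plan":{"type":"array"},"newtons":{"type":"number"}},"required":["plan"]}

```bash
mkdir -p pics; python3 - <<'E'
from station import sensors, vision
import cv2
print(sensors.get_obs())
for n in ["scene","side","wrist"]:
    im=vision.camera(n); cv2.imwrite(f"pics/{n}0.png",im)
    p=vision.camera_params(n); print(n,p)
E
```

```text
{'time_s': 0.0, 'qpos': array([-6.66052908e-02,  3.00437019e-01,  1.52160842e+00, -1.53324789e-05,
        1.32068427e+00, -6.66115923e-02]), 'joint_vel': array([-0.00030611, -0.00041275,  0.00073385, -0.00054139, -0.00211373,
       -0.00203295]), 'tau': array([-1.53750298e-03, -5.31805658e+01, -3.52735734e+01,  7.07558286e-02,
        2.43994006e-02, -4.79655944e-05]), 'ee_pos': array([ 5.49956061e-01, -3.97603441e-06,  4.04093330e-01]), 'eef_rot': array([-3.14045713e+00, -6.08667254e-05,  1.57080640e+00]), 'force': array([-0.72347483, -0.38594302, -0.108502  ]), 'moment': array([-0.00433295, -0.00835147, -0.01544906]), 'grip_width': 0.09376576329937046}
scene {'intrinsics': array([[500.32039861,   0.        , 328.37997064],
       [  0.        , 500.32039861, 202.07401736],
       [  0.        ,   0.        ,   1.        ]]), 'rvec': array([ 1.44591789,  2.27112691, -0.76330101]), 'tvec': array([ 0.19149731, -0.3295333 ,  1.30678975])}
side {'intrinsics': array([[490.84888202,   0.        , 316.19053541],
       [  0.        , 490.84888202, 190.80580838],
       [  0.        ,   0.        ,   1.        ]]), 'rvec': array([ 0.5918839 , -2.63910311,  1.20989022]), 'tvec': array([0.44803162, 0.18504203, 1.06460882])}
wrist {'intrinsics': array([[358.34977982,   0.        , 319.87510098],
       [  0.        , 358.34977982, 199.73876864],
       [  0.        ,   0.        ,   1.        ]]), 'rvec': array([-2.87353740e+00,  8.16036844e-04,  2.96075576e-03]), 'tvec': array([-0.54812037, -0.02650116,  0.39158849])}
```

View pics/scene0.png

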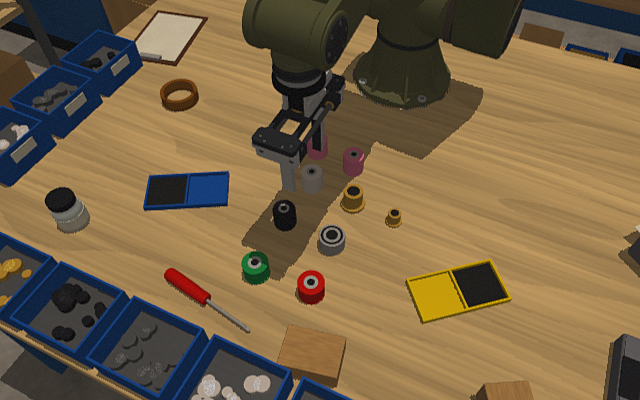

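View pics/side0.png

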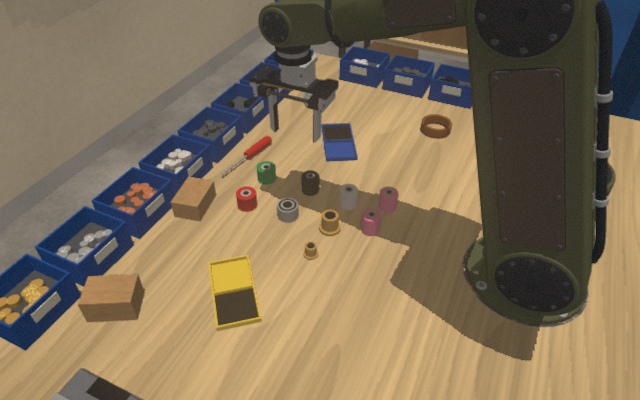

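View pics/wrist0.png

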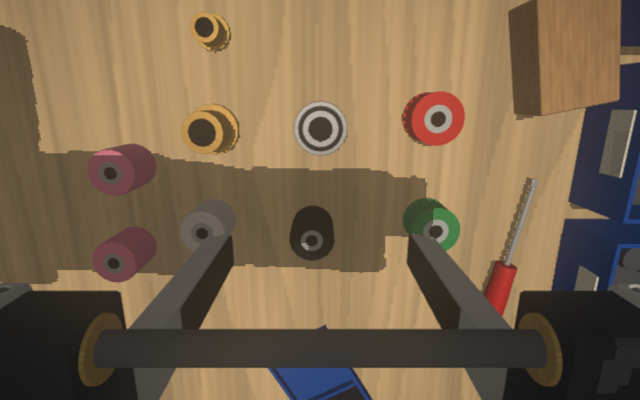

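```bash
cat > h.py <<'E'
from station import sensors, vision, job
import numpy as np, cv2
def P(n):
    p=vision.camera_params(n); R=cv2.Rodrigues(p["rvec"])[0]
    return p["intrinsics"],R,p["tvec"].reshape(3)
def ray(c,rc):
    K,R,t=c; d=R.T@(np.linalg.inv(K)@[rc[1],rc[0],1]); return -R.T@t,d/np.linalg.norm(d)
def onz(c,rc,z):
    o,d=ray(c,rc); return o+d*(z-o[2])/d[2]
def tri(obs):
    A=0;b=0
    for c,rc in obs:
        o,d=ray(c,rc); M=np.eye(3)-np.outer(d,d); A=A+M; b=b+M@o
    x=np.linalg.solve(A,b)
    e=[np.linalg.norm((np.eye(3)-np.outer(d,d))@(x-o)) for o,d in [ray(c,rc) for c,rc in obs]]
    return x,e
E
python3 - <<'E'
from h import *
H=dict(bearing_mid=.018,red_pulley_mid=.02,bush_mid=.022,white_roller_mid=.025,green_pulley_mid=.02,black_roller_mid=.025,blue_tray=0,yellow_tray=0)
import itertools
C={n:P(n) for n in ["scene","side","wrist"]}
for k,z in H.items():
    print(k)
    for n in C:
        if n=="wrist" and "tray" in k: continue
        for r in vision.pinpoint(k,n):
            if r["confidence"]>.25: print("  ",n,np.round(r["at"],1),round(r["confidence"],2),np.round(onz(C[n],r["at"],z),4))
print(sensors.get_obs()["time_s"])
E
```

```text
bearing_mid
   scene [240.8 330.7] 0.74 [0.5519 0.0515 0.018 ]
   side [211.4 287. ] 0.94 [0.5478 0.0545 0.018 ]
   wrist [128.6 317.4] 0.91 [0.5457 0.0513 0.018 ]
red_pulley_mid
   scene [289.1 310.6] 0.89 [0.6632 0.0628 0.02  ]
   side [199.4 244.9] 0.82 [0.6615 0.0627 0.02  ]
   wrist [120.2 431.4] 0.59 [0.6587 0.0596 0.02  ]
bush_mid
   scene [200.6 348.6] 0.69 [0.4495 0.0447 0.022 ]
   scene [215.6 396.6] 0.52 [0.4434 0.1477 0.022 ]
   side [221.7 329.6] 0.96 [0.4383 0.0466 0.022 ]
   side [250.4 312.2] 0.71 [0.4362 0.1462 0.022 ]
   wrist [129.3 208.6] 0.62 [0.4377 0.051  0.022 ]
   wrist [387.5 322.8] 0.49 [ 0.5515 -0.2596  0.022 ]
white_roller_mid
   scene [146.8 315.6] 0.83 [ 0.3441 -0.0821  0.025 ]
   scene [176.1 311.5] 0.8 [ 0.4248 -0.0526  0.025 ]
   scene [165.5 354.3] 0.63 [0.3586 0.0183 0.025 ]
   scene [265.9 256.3] 0.48 [ 0.6653 -0.0493  0.025 ]
   side [196.8 348.8] 0.83 [ 0.4299 -0.0519  0.025 ]
   side [224.4 370.9] 0.71 [0.3462 0.0162 0.025 ]
   side [199.5 389. ] 0.59 [ 0.3362 -0.0853  0.025 ]
   wrist [170.2 125.3] 0.83 [0.3505 0.0104 0.025 ]
   wrist [254.4 122.3] 0.8 [ 0.3339 -0.0822  0.025 ]
   wrist [224.9 212.9] 0.61 [ 0.4349 -0.0484  0.025 ]
green_pulley_mid
   side [172.1 267. ] 0.9 [ 0.6657 -0.0557  0.02  ]
   wrist [227.  431.4] 0.78 [ 0.6679 -0.0525  0.02  ]
   wrist [224.7 211.1] 0.64 [ 0.4314 -0.0499  0.02  ]
black_roller_mid
   scene [213.7 285.4] 0.73 [ 0.5359 -0.0566  0.025 ]
   scene [264.9 253.1] 0.61 [ 0.666  -0.0558  0.025 ]
   side [184.9 312.3] 0.77 [ 0.5318 -0.0544  0.025 ]
   wrist [229.1 310.8] 0.58 [ 0.5385 -0.0531  0.025 ]
blue_tray
   scene [216. 285.] 0.55 [ 0.5262 -0.0646  0.    ]
   side [143.8 338.3] 0.71 [ 0.5564 -0.2823  0.    ]
yellow_tray
   scene [289.3 456.3] 0.83 [0.5395 0.3043 0.    ]
   side [291.3 233.6] 0.76 [0.5444 0.3029 0.    ]
1.25
```

```bash
python3 - <<'E'
from h import *
C={n:P(n) for n in ["scene","side","wrist"]}
D=dict(bearing=[(240.8,330.7),(211.4,287),(128.6,317.4)],red=[(289.1,310.6),(199.4,244.9),(120.2,431.4)],bush=[(200.6,348.6),(221.7,329.6),(129.3,208.6)],white=[(176.1,311.5),(196.8,348.8),(224.9,212.9)],yt=[(289.3,456.3),(291.3,233.6)])
for k,v in D.items():
    x,e=tri(list(zip(C.values(),v))); print(k,np.round(x,4),np.round(e,4))
# trays
for n in ["scene","side"]:
    im=vision.camera(n)
    for k,at in [("blue_tray",None),("yellow_tray",None)]:
        for r in vision.silhouettes(k,n):
            if r["confidence"]<.4: continue
            m=r["mask"].astype(np.uint8); c=max(cv2.findContours(m,0,2)[0],key=cv2.contourArea)
            w=np.array([onz(C[n],(p[0][1],p[0][0]),.012)[:2] for p in c])
            (cx,cy),(a,b),ang=cv2.minAreaRect((w*1000).astype(np.float32))
            print(n,k,round(r["confidence"],2),np.round(r["at"]),"rect",np.round([cx,cy,a,b,ang],1))
    for k,(r,c) in dict(white=dict(scene=(178,312),side=(197,349))[n] and {"w":dict(scene=(185,340),side=(205,340))[n]}).items():
        cv2.imwrite(f"pics/crop_{n}.png",cv2.resize(im[r-70:r+70,c-90:c+90],None,fx=4,fy=4,interpolation=2))
E
```

```text
bearing [0.5483 0.0508 0.014 ] [0.0011 0.0015 0.0023]
red [0.6616 0.0607 0.0172] [0.0013 0.0015 0.002 ]
bush [0.4403 0.0458 0.0175] [0.0057 0.0026 0.0061]
white [ 0.431  -0.0496  0.0275] [0.0036 0.0019 0.0049]
yt [0.5422 0.3047 0.0039] [0.0006 0.0006]
scene yellow_tray 0.74 [288. 456.] rect [546.1 305.9  93.5 175.8  39.7]Traceback (most recent call last):
  File "<stdin>", line 16, in <module>
ValueError: not enough values to unpack (expected 2, got 1)
```

```bash
python3 - <<'E'
from h import *
C={n:P(n) for n in ["scene","side","wrist"]}
for n in ["scene","side"]:
    im=vision.camera(n)
    for k in ["blue_tray","yellow_tray"]:
        for r in vision.silhouettes(k,n):
            if r["confidence"]<.4: continue
            m=r["mask"].astype(np.uint8); c=max(cv2.findContours(m,0,2)[0],key=cv2.contourArea)
            w=np.array([onz(C[n],(p[0][1],p[0][0]),.012)[:2] for p in c])
            (cx,cy),(a,b),ang=cv2.minAreaRect((w*1000).astype(np.float32))
            print(n,k,round(r["confidence"],2),np.round(r["at"]),"rect",np.round([cx,cy,a,b,ang],1))
    r,c=dict(scene=(185,340),side=(205,340))[n]
    cv2.imwrite(f"pics/crop_{n}.png",cv2.resize(im[r-70:r+70,c-90:c+90],None,fx=4,fy=4,interpolation=2))
E
```

```text
scene blue_tray 0.71 [194. 188.] rect [ 562.2 -279.9   96.8  173.8   29.2]
scene yellow_tray 0.74 [290. 455.] rect [545.9 305.8  94.1 175.8  39.8]
side blue_tray 0.95 [145. 341.] rect [ 556.6 -281.5   90.2  188.1   29.2]
side yellow_tray 0.65 [293. 234.] rect [540.8 306.4  88.3 180.3  39.9]
```

View pics/crop_side.png

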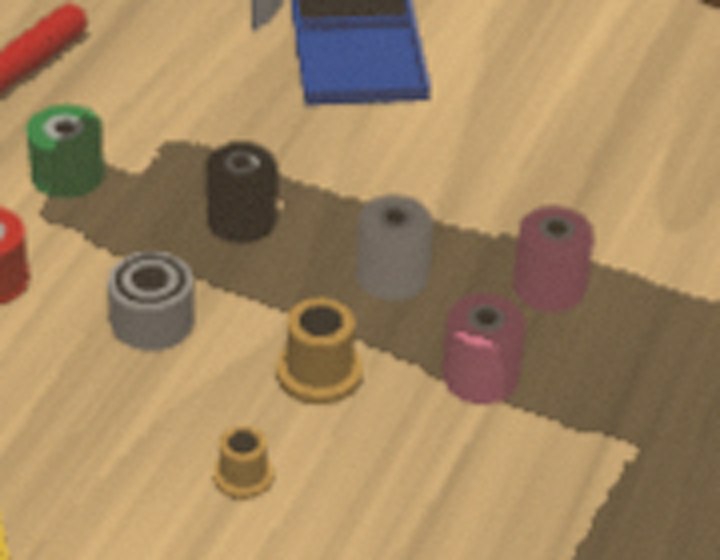

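View pics/crop_scene.png

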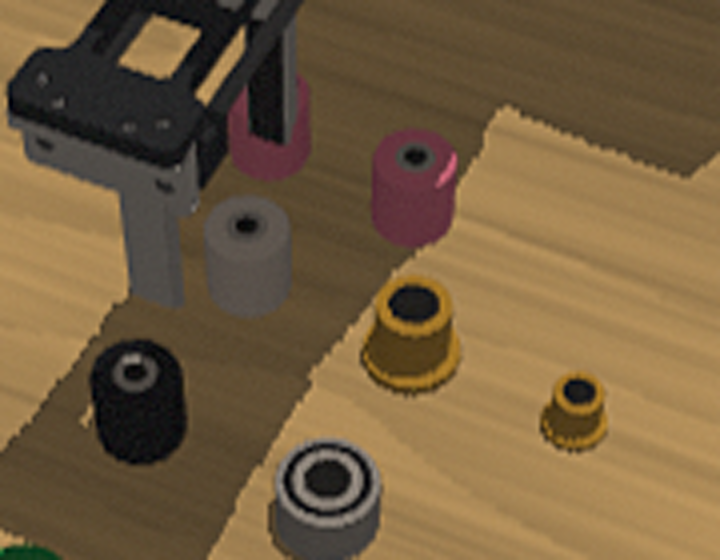

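```bash
cat > fit.py <<'E'
from h import *
from scipy.optimize import minimize
S=dict(bearing_mid=[(0,.026),(.036,.026)],red_pulley_mid=[(0,.025),(.04,.025)],bush_mid=[(0,.026),(.008,.026),(.044,.02)],white_roller_mid=[(0,.023),(.05,.023)])
a=np.linspace(0,2*np.pi,40)
def hull(c,prof,x,y,z):
    K,R,t=c;out=[]
    for i in range(len(prof)-1):
        pts=np.array([[x+r*np.cos(t_),y+r*np.sin(t_),z+h] for h,r in (prof[i],prof[i+1]) for t_ in a])
        out.append(cv2.convexHull(cv2.projectPoints(pts,cv2.Rodrigues(R)[0],t,K,None)[0].astype(np.float32)))
    return out
def render(c,prof,p):
    m=np.zeros((400,640),np.uint8)
    for h in hull(c,prof,*p): cv2.fillConvexPoly(m,np.round(h*16).astype(np.int32),255,cv2.LINE_AA,4)
    return m/255.
def getmasks(k,x0,cams):
    res={}
    for n in cams:
        c=P(n); r0=render(c,S[k],x0); best=None
        for r in vision.silhouettes(k,n):
            iou=(r["mask"]*r0).sum()/np.maximum(r["mask"],r0).sum()
            if best is None or iou>best[0]: best=(iou,r)
        if best and best[0]>.3: res[n]=(c,best[1]["mask"].astype(float)); print("  ",k,n,"iou0",round(best[0],2),"conf",round(best[1]["confidence"],2))
    return res
def fit(k,x0,masks,z=True):
    f=lambda p:-sum((m*(r:=render(c,S[k],p if z else (*p,x0[2])))).sum()/np.maximum(m,r).sum() for c,m in masks)
    s=minimize(f,x0 if z else x0[:2],method="Nelder-Mead",options=dict(initial_simplex=np.array([x0]*4)+np.vstack([0*np.eye(3)[:1],.006*np.eye(3)]) if z else np.array([x0[:2]]*3)+np.vstack([[0,0],.006*np.eye(2)])))
    return s.x,-s.fun/len(masks)
E
python3 - <<'E'
from fit import *
X=dict(bearing_mid=(.548,.051,0),red_pulley_mid=(.661,.061,0),bush_mid=(.44,.046,0),white_roller_mid=(.431,-.05,0))
for k,x0 in X.items():
    m=getmasks(k,x0,["scene","side","wrist"])
    print(k,"joint",*map(lambda v:np.round(v,4),fit(k,x0,list(m.values()))))
    for n in m: print("    ",n,*map(lambda v:np.round(v,4),fit(k,x0,[m[n]],False)))
C=P("scene")
for nm,rc,z in [("blue lined",(190,166),.004),("blue bare",(190,210),.004),("yel lined",(283,482),.004),("yel bare",(297,437),.004),("block near",(325,290),.05),("block",(330,340),.05),("jar",(192,60),.08)]:
    print(nm,np.round(onz(C,rc,z),3))
Cs=P("side")
for nm,rc,z in [("blk top",(185,195),.05),("blk near",(188,213),.05),("blklow",(215,207),0)]: print(nm,np.round(onz(Cs,rc,z),3))
print(sensors.get_obs()["time_s"])
E
```

```text
bearing_mid scene iou0 0.84 conf 0.7
   bearing_mid side iou0 0.85 conf 0.69
   bearing_mid wrist iou0 0.9 conf 0.59
bearing_mid joint [ 5.484e-01  5.170e-02 -3.000e-04] 0.8644
     scene [0.549  0.0516] 0.8423
     side [0.5503 0.0474] 0.8637
     wrist [0.5484 0.0523] 0.9068
   red_pulley_mid scene iou0 0.88 conf 0.68
   red_pulley_mid side iou0 0.77 conf 0.58
   red_pulley_mid wrist iou0 0.89 conf 0.69
red_pulley_mid joint [ 0.6584  0.0618 -0.0018] 0.8917
     scene [0.6591 0.0626] 0.9349
     side [0.6597 0.0567] 0.8263
     wrist [0.6585 0.0617] 0.9368
   bush_mid scene iou0 0.83 conf 0.82
   bush_mid side iou0 0.86 conf 0.8
   bush_mid wrist iou0 0.79 conf 0.86
bush_mid joint [0.438  0.0486 0.001 ] 0.8737
     scene [0.439  0.0493] 0.8686
     side [0.4383 0.0444] 0.8697
     wrist [0.4385 0.0496] 0.9117
   white_roller_mid scene iou0 0.86 conf 0.92
   white_roller_mid side iou0 0.81 conf 0.7
   white_roller_mid wrist iou0 0.71 conf 0.96
white_roller_mid joint [ 0.4305 -0.0486 -0.0006] 0.801
     scene [ 0.4308 -0.0497] 0.8645
     side [ 0.432  -0.0563] 0.8256
     wrist [ 0.432 -0.047] 0.7325
blue lined [ 0.576 -0.326  0.004]
blue bare [ 0.536 -0.241  0.004]
yel lined [0.509 0.344 0.004]
yel bare [0.572 0.276 0.004]
block near [0.751 0.069 0.05 ]
block [0.724 0.148 0.05 ]
jar [ 0.709 -0.456  0.08 ]
blk top [0.781 0.097 0.05 ]
blk near [0.734 0.088 0.05 ]
blklow [0.729 0.134 0.   ]
2.3
```

Candidates: large bush at scene (198,353), against the small bush (216,394). White roller at (178,312), against pinks (150,317) and (161,353) and black (215,285). Red pulley (287,311), against green (267,256). In the crops the neutral roller is the white one in shadow, and the larger brass part is plain.

I'll start with the bearing.

arm_command(
  plan=[-1,-0.004,0.065,0,0,-1,-0.004,0.129,0,0,-1,-0.004,0.129,-0.08,0,-1,-0.004,0.129,-0.18,0,-1,-0.004,0.129,-0.28,0,-1,-0.004,0.129,-0.38,0,-1,-0.004,0.129,-0.44,0,-1,-0.004,0.129,-0.47,0,-1,-0.004,0.129,-0.485,0,-1,-0.004,0.129,-0.485,0,-1,-0.004,0.129,-0.485,0],
  newtons=40,
)

```text
time_s: 3.4
ee_pos: [0.5488, 0.0516, 0.2119]
eef_rot: [3.14, -0.0, 1.571]
force: [0.1, -0.2, -0.2]
grip_width: 0.0938
```

```bash
python3 - <<'E'
from h import *
for n in ["wrist","scene"]: cv2.imwrite(f"pics/{n}1.png",vision.camera(n))
E
```

```text
(no output)
```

View pics/wrist1.png

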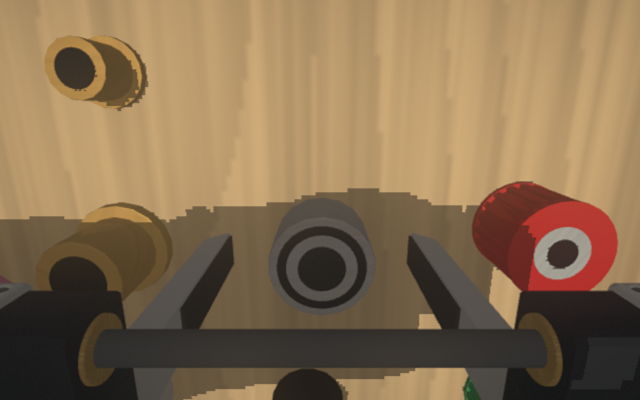

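View pics/scene1.png

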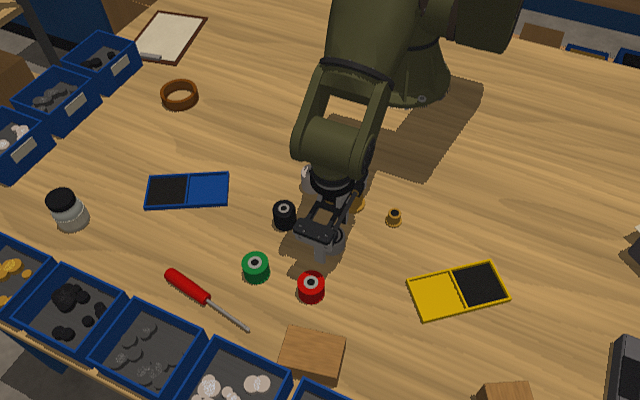

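The wrist view shows the bearing centred between the fingers (column 322, bore row 268). Closing now.

arm_command(
  plan=[1,0,0,0,0,1,0,0,0,0,1,0,0,0,0,1,0,0,0,0,1,0,0,0,0,1,0,0,0,0,1,0,0,0,0,1,0,0,0,0,1,0,0,0.02,0,1,0,0,0.05,0,1,0,0,0.05,0,1,0,0,0.05,0],
  newtons=40,
)

```text
time_s: 4.7
ee_pos: [0.5484, 0.0516, 0.2312]
eef_rot: [3.141, -0.0, 1.571]
force: [-0.7, 0.3, -2.2]
grip_width: 0.0513
```

```bash
cat > tray.py <<'E'
from fit import *
def box(c,p):
    K,R,t=c;x,y,th=p;u=np.array([np.cos(th),np.sin(th)]);v=np.array([-u[1],u[0]])
    pts=np.array([[*(np.array([x,y])+a*.086*u+b*.044*v),z] for a in(-1,1) for b in(-1,1) for z in(0,.012)])
    h=cv2.convexHull(cv2.projectPoints(pts,cv2.Rodrigues(R)[0],t,K,None)[0].astype(np.float32))
    m=np.zeros((400,640),np.uint8);cv2.fillConvexPoly(m,np.round(h*16).astype(np.int32),255,cv2.LINE_AA,4);return m/255.
def tfit(x0,ms):
    f=lambda p:-sum((m*(r:=box(c,p))).sum()/np.maximum(m,r).sum() for c,m in ms)
    s=minimize(f,x0,method="Nelder-Mead",options=dict(initial_simplex=np.array([x0]*4)+np.vstack([[0,0,0],np.diag([.006,.006,.06])])))
    return s.x,-s.fun/len(ms)
E
python3 - <<'E'
from tray import *
for k,x0 in dict(blue_tray=(.559,-.281,-np.radians(60.8)),yellow_tray=(.543,.306,np.radians(129.8))).items():
    ms={}
    for n in ["scene","side"]:
        cv2.imwrite(f"pics/{n}2.png",vision.camera(n)) if k[0]=="b" else 0
        for r in vision.silhouettes(k,n):
            c=P(n);b=box(c,x0);iou=(r["mask"]*b).sum()/np.maximum(r["mask"],b).sum()
            if iou>.5: ms[n]=(c,r["mask"].astype(float));break
    for lab,mm in [("joint",list(ms.values()))]+[(n,[ms[n]]) for n in ms]:
        p,s=tfit(x0,mm); d=.042*np.array([np.cos(p[2]),np.sin(p[2])])
        print(k,lab,np.round(p[:2],4),round(np.degrees(p[2]),1),round(s,3),"lined",np.round(p[:2]+d,4),"bare",np.round(p[:2]-d,4))
E
```

```text
blue_tray joint [ 0.5588 -0.2852] -60.7 0.912 lined [ 0.5793 -0.3219] bare [ 0.5383 -0.2486]
blue_tray scene [ 0.5579 -0.2828] -60.5 0.951 lined [ 0.5786 -0.3194] bare [ 0.5372 -0.2463]
blue_tray side [ 0.56   -0.2911] -61.5 0.903 lined [ 0.58  -0.328] bare [ 0.5399 -0.2542]
yellow_tray joint [0.5436 0.3051] 130.2 0.948 lined [0.5165 0.3372] bare [0.5708 0.2731]
yellow_tray scene [0.544  0.3062] 130.1 0.969 lined [0.517  0.3384] bare [0.571  0.2741]
yellow_tray side [0.5439 0.3025] 129.9 0.95 lined [0.5169 0.3347] bare [0.5708 0.2703]
```

arm_command(
  plan=[1,0,0,0.08,0,1,0,0,0.17,0,1,0,0,0.25,0,1,0.004,-0.05,0.25,0,1,0.012,-0.15,0.25,0,1,0.02,-0.25,0.25,0,1,0.028,-0.35,0.25,0,1,0.036,-0.45,0.25,0,1,0.044,-0.55,0.25,0,1,0.052,-0.65,0.25,0,1,0.06,-0.75,0.25,0,1,0.068,-0.84,0.25,0,1,0.073,-0.9,0.25,0,1,0.076,-0.929,0.25,0,1,0.076,-0.929,0.25,0,1,0.076,-0.929,0.15,0,1,0.076,-0.929,0.07,0,1,0.076,-0.929,0.02,0,1,0.076,-0.929,0.02,0,1,0.076,-0.929,0.02,0],
)

```text
time_s: 7.0
ee_pos: [0.5792, -0.3191, 0.2396]
eef_rot: [3.141, 0.0, 1.572]
force: [-0.0, 0.8, -1.3]
grip_width: 0.0514
```

```bash
python3 - <<'E'
from h import *
for n in ["wrist","scene","side"]:
    im=vision.camera(n)
    if n=="scene": im=cv2.resize(im[130:270,100:280],None,fx=4,fy=4)
    if n=="side": im=cv2.resize(im[60:200,250:430],None,fx=4,fy=4)
    cv2.imwrite(f"pics/{n}3.png",im)
print(sensors.get_obs()["grip_width"])
E
```

```text
0.051600394849257936
```

View pics/wrist3.png

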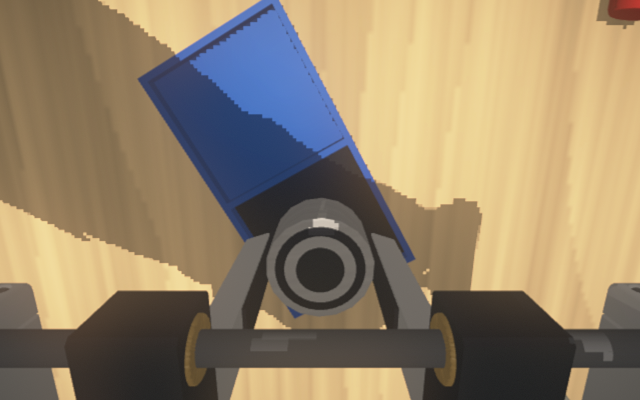

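View pics/scene3.png

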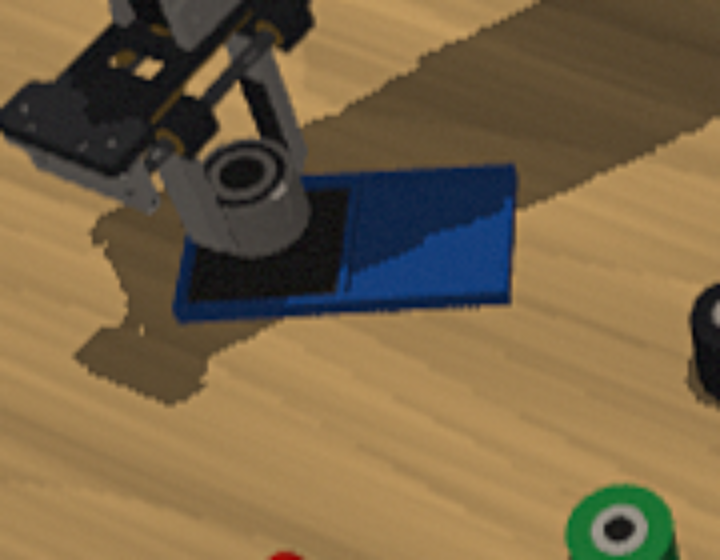

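View pics/side3.png

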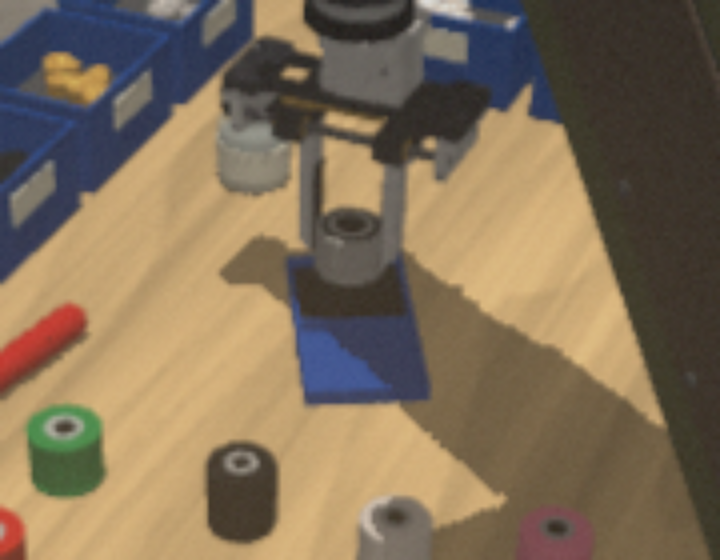

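```bash
python3 - <<'E'
from h import *
c=P("wrist")
w=[onz(c,rc,.012)[:2] for rc in [(77,140),(0,275),(258,413),(317,297)]]
print(np.round(w,4),np.mean(w,0))
b=(w[0]+w[1])/2;l=(w[2]+w[3])/2;u=(l-b)/np.linalg.norm(l-b);print(np.linalg.norm(l-b),np.degrees(np.arctan2(u[1],u[0])),"lined",l-.044*u,"bare",b+.044*u)
print(sensors.get_obs()["ee_pos"])
E
```

```text
[[ 0.4796 -0.2294]
 [ 0.555  -0.1914]
 [ 0.637  -0.3375]
 [ 0.5632 -0.3798]] [ 0.55868878 -0.28456306]
0.16978687337209616 -60.821698484459255 lined [ 0.57862552 -0.3202674 ] bare [ 0.53875204 -0.24885872]
[ 0.57913398 -0.31976962  0.24048442]
```

arm_command(
  plan=[1,0,0,-0.02,0,1,0,0,-0.04,0,1,0,0,-0.05,0,1,0,0,-0.055,0,1,0,0,-0.058,0,1,0,0,-0.06,0,1,0,0,-0.06,0,1,0,0,-0.06,0,1,0,0,-0.06,0],
)

```text
time_s: 8.05
ee_pos: [0.5788, -0.32, 0.2147]
eef_rot: [3.141, 0.0, 1.571]
force: [0.5, -0.4, -2.4]
grip_width: 0.0511
```

arm_command(
  plan=[1,0,0,-0.001,0,1,0,0,-0.002,0,1,0,0,-0.002,0,1,0,0,-0.002,0],
)

```text
time_s: 8.45
ee_pos: [0.5788, -0.32, 0.2147]
eef_rot: [3.141, 0.0, 1.571]
force: [-3.3, 2.6, 5.9]
grip_width: 0.0514
```

arm_command(
  plan=[0.1,0,0,0,0,-0.2,0,0,0,0,-0.4,0,0,0,0,-0.5,0,0,0,0,-0.5,0,0,0,0,-0.5,0,0,0.03,0,-0.5,0,0,0.1,0,-1,0,0,0.2,0,-1,0,0,0.25,0,-1,0.02,0.09,0.25,0.07,-1,0.04,0.19,0.25,0.14,-1,0.06,0.29,0.25,0.21,-1,0.08,0.39,0.25,0.28,-1,0.1,0.49,0.25,0.35,-1,0.12,0.59,0.25,0.42,-1,0.14,0.69,0.25,0.49,-1,0.16,0.79,0.25,0.56,-1,0.18,0.88,0.25,0.63,-1,0.195,0.94,0.25,0.7,-1,0.199,0.955,0.25,0.75],
)

```text
time_s: 10.45
ee_pos: [0.6585, 0.0648, 0.3148]
eef_rot: [3.141, 0.001, -3.133]
force: [-0.1, 0.1, 0.1]
grip_width: 0.0937
```

```bash
python3 - <<'E'
from h import *
for n in ["wrist","scene"]:
    im=vision.camera(n)
    if n=="scene": im=cv2.resize(im[130:310,100:380],None,fx=2.8,fy=2.8)
    cv2.imwrite(f"pics/{n}4.png",im)
E
```

```text
(no output)
```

View pics/wrist4.png

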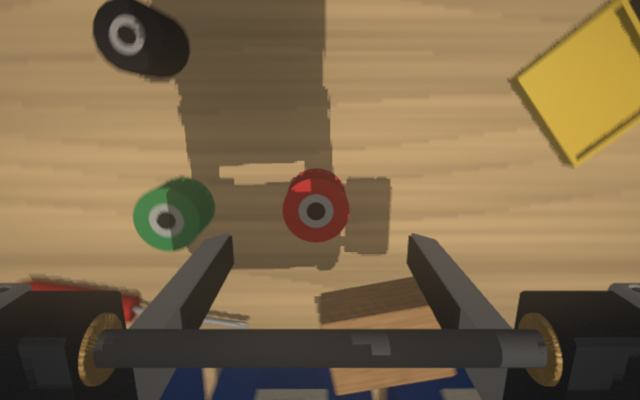

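View pics/scene4.png

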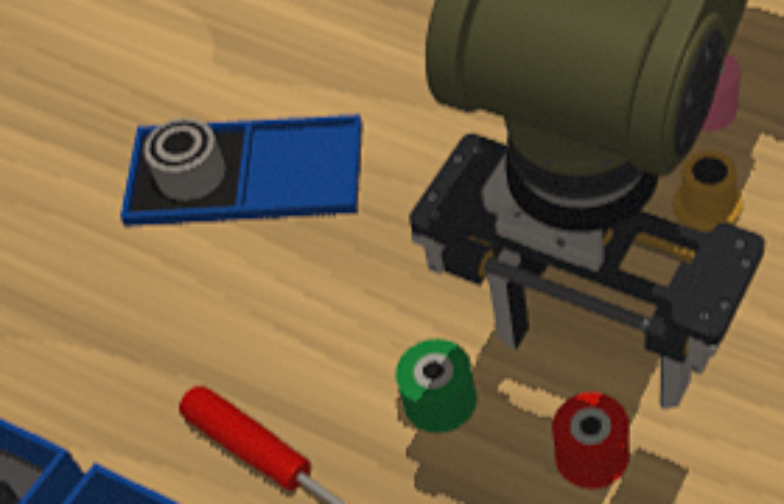

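Bearing stands in the lined compartment. The red pulley is centred at (210,316) in the wrist view, and the block and green pulley are clear of the fingers.

arm_command(
  plan=[-0.75,0,0,0,0,-0.75,0,0,-0.05,0,-0.75,0,0,-0.13,0,-0.75,0,0,-0.2,0,-0.75,0,0,-0.24,0,-0.75,0,0,-0.255,0,-0.75,0,0,-0.258,0,-0.75,0,0,-0.258,0,1,0,0,-0.258,0,1,0,0,-0.258,0,1,0,0,-0.258,0,1,0,0,-0.258,0,1,0,0,-0.258,0,1,0,0,-0.258,0,1,0,0,-0.258,0,1,0,0,-0.258,0,1,0,0,-0.23,0,1,0,0,-0.2,0,1,0,0,-0.2,0,1,0,0,-0.2,0],
  newtons=35,
)

```text
time_s: 12.55
ee_pos: [0.6584, 0.062, 0.2344]
eef_rot: [3.142, 0.001, -3.142]
force: [0.5, -0.4, -2.3]
grip_width: 0.0496
```

arm_command(
  plan=[1,0,0,0.08,0,1,0,0,0.16,0,1,0,0,0.23,0,1,-0.02,-0.04,0.23,-0.05,1,-0.05,-0.13,0.23,-0.12,1,-0.08,-0.21,0.23,-0.19,1,-0.12,-0.3,0.23,-0.26,1,-0.15,-0.38,0.23,-0.33,1,-0.18,-0.46,0.23,-0.4,1,-0.21,-0.54,0.23,-0.47,1,-0.24,-0.62,0.23,-0.54,1,-0.27,-0.7,0.23,-0.61,1,-0.29,-0.75,0.23,-0.68,1,-0.3,-0.775,0.23,-0.75,1,-0.3,-0.775,0.23,-0.75,1,-0.3,-0.775,0.15,-0.75,1,-0.3,-0.775,0.07,-0.75,1,-0.3,-0.775,0.013,-0.75,1,-0.3,-0.775,0.013,-0.75,1,-0.3,-0.775,0.013,-0.75],
)

```text
time_s: 14.55
ee_pos: [0.5388, -0.2476, 0.2396]
eef_rot: [3.142, -0.0, 1.574]
force: [1.2, 0.1, -0.4]
grip_width: 0.0495
```

```bash
python3 - <<'E'
from h import *
for n in ["wrist","scene"]:
    im=vision.camera(n)
    if n=="scene": im=cv2.resize(im[130:270,100:280],None,fx=4,fy=4)
    cv2.imwrite(f"pics/{n}5.png",im)
E
```

```text
(no output)
```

View pics/wrist5.png

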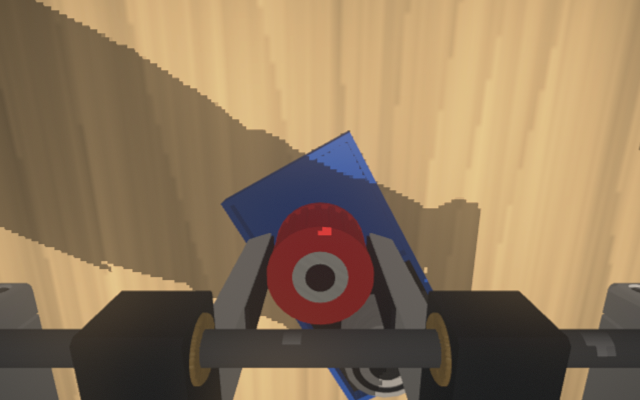

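View pics/scene5.png

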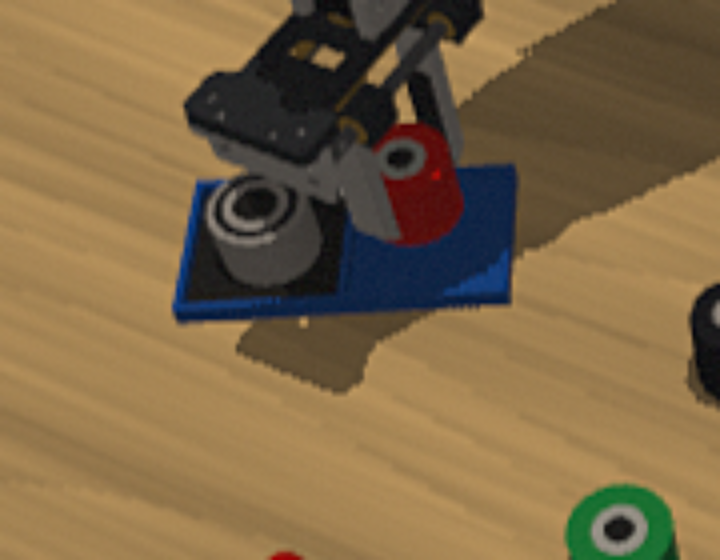

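arm_command(
  plan=[1,0,0,-0.02,0,1,0,0,-0.04,0,1,0,0,-0.05,0,1,0,0,-0.055,0,1,0,0,-0.058,0,1,0,0,-0.06,0,1,0,0,-0.061,0,1,0,0,-0.062,0,1,0,0,-0.062,0,1,0,0,-0.062,0],
)

```text
time_s: 15.65
ee_pos: [0.5384, -0.248, 0.2148]
eef_rot: [3.141, 0.0, 1.571]
force: [-3.6, 0.5, 5.7]
grip_width: 0.0494
```

arm_command(
  plan=[0.1,0,0,0,0,-0.2,0,0,0,0,-0.4,0,0,0,0,-0.5,0,0,0,0,-0.5,0,0,0,0,-0.5,0,0,0.03,0,-0.5,0,0,0.1,0,-1,0,0,0.2,0,-1,0,0,0.25,0,-1,-0.03,0.08,0.25,0,-1,-0.06,0.18,0.25,0,-1,-0.09,0.28,0.25,0,-1,-0.13,0.38,0.25,0,-1,-0.16,0.48,0.25,0,-1,-0.19,0.58,0.25,0,-1,-0.22,0.67,0.25,0,-1,-0.245,0.725,0.25,0,-1,-0.25,0.743,0.25,0,-1,-0.25,0.743,0.25,0,-1,-0.25,0.743,0.25,0],
)

```text
time_s: 17.65
ee_pos: [0.4388, 0.0485, 0.3146]
eef_rot: [3.141, 0.0, 1.57]
force: [-0.4, -0.2, 0.1]
grip_width: 0.0939
```

```bash
python3 - <<'E'
from h import *
for n in ["wrist","scene"]:
    im=vision.camera(n)
    if n=="scene": im=cv2.resize(im[130:310,100:380],None,fx=2.8,fy=2.8)
    cv2.imwrite(f"pics/{n}6.png",im)
E
```

```text
(no output)
```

View pics/wrist6.png

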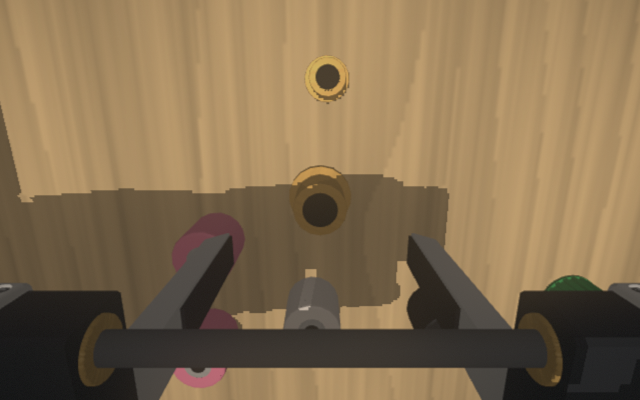

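View pics/scene6.png

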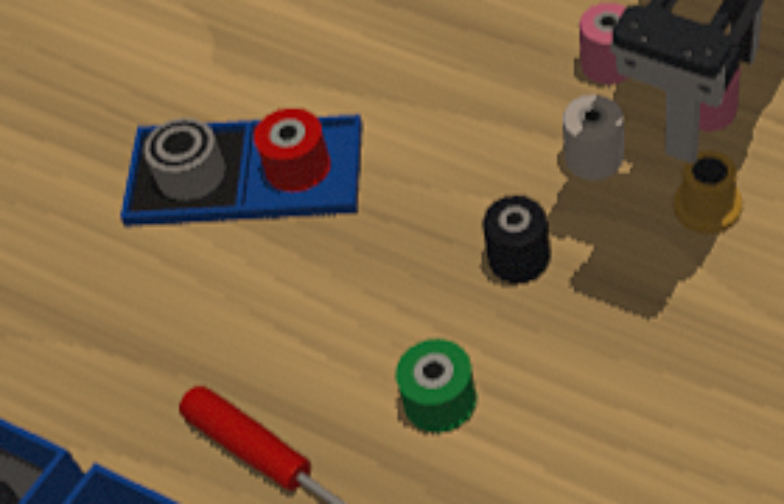

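Blue kit is standing as it should. The large bush is centred at (208,320) in the wrist view, so I'll grasp its barrel.

arm_command(
  plan=[-0.6,0,0,0,0,-0.6,0,0,-0.05,0,-0.6,0,0,-0.13,0,-0.6,0,0,-0.2,0,-0.6,0,0,-0.235,0,-0.6,0,0,-0.25,0,-0.6,0,0,-0.253,0,-0.6,0,0,-0.253,0,1,0,0,-0.253,0,1,0,0,-0.253,0,1,0,0,-0.253,0,1,0,0,-0.253,0,1,0,0,-0.253,0,1,0,0,-0.253,0,1,0,0,-0.253,0,1,0,0,-0.253,0,1,0,0,-0.22,0,1,0,0,-0.195,0,1,0,0,-0.195,0,1,0,0,-0.195,0],
  newtons=40,
)

```text
time_s: 19.75
ee_pos: [0.4383, 0.0492, 0.2361]
eef_rot: [3.141, -0.0, 1.571]
force: [0.1, -0.2, -2.0]
grip_width: 0.0395
```

arm_command(
  plan=[1,0,0,0.08,0,1,0,0,0.16,0,1,0,0,0.225,0,1,0.01,0.04,0.225,0,1,0.035,0.13,0.225,0,1,0.06,0.22,0.225,0,1,0.085,0.31,0.225,0,1,0.11,0.4,0.225,0,1,0.135,0.49,0.225,0,1,0.16,0.58,0.225,0,1,0.18,0.66,0.225,0,1,0.192,0.71,0.225,0,1,0.196,0.723,0.225,0,1,0.196,0.723,0.225,0,1,0.196,0.723,0.15,0,1,0.196,0.723,0.07,0,1,0.196,0.723,0.012,0,1,0.196,0.723,0.012,0,1,0.196,0.723,0.012,0],
)

```text
time_s: 21.65
ee_pos: [0.517, 0.3377, 0.2418]
eef_rot: [3.142, 0.0, 1.57]
force: [-0.1, -0.0, -1.3]
grip_width: 0.0396
```

```bash
python3 - <<'E'
from h import *
for n in ["wrist","scene","side"]:
    im=vision.camera(n)
    if n=="scene": im=cv2.resize(im[210:350,380:560],None,fx=4,fy=4)
    if n=="side": im=cv2.resize(im[200:340,150:330],None,fx=4,fy=4)
    cv2.imwrite(f"pics/{n}7.png",im)
E
```

```text
(no output)
```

View pics/wrist7.png

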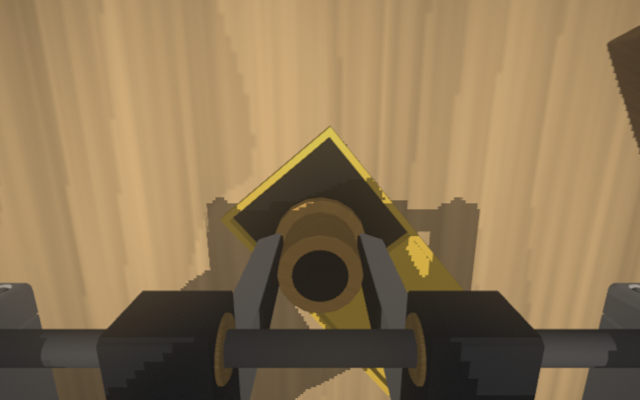

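View pics/scene7.png

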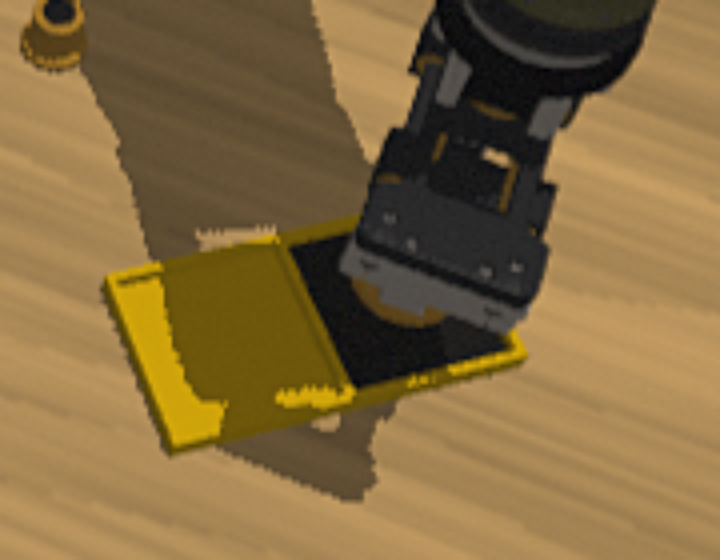

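View pics/side7.png

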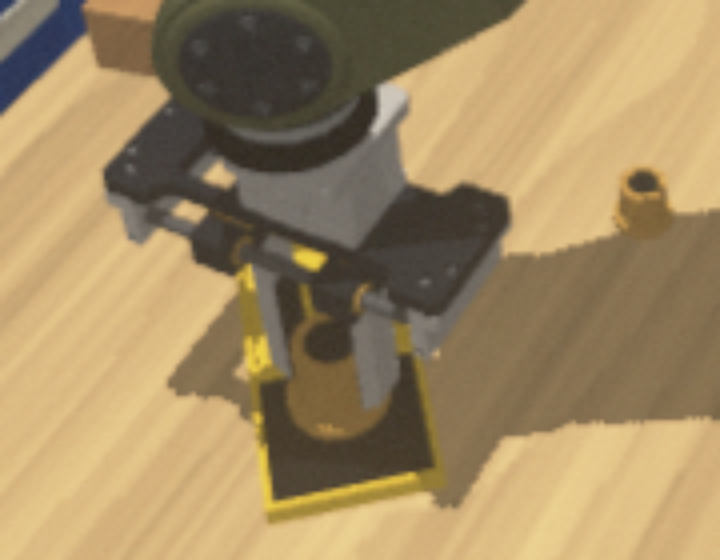

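```bash
python3 - <<'E'
from h import *
c=P("wrist")
a,b=[onz(c,rc,.012)[:2] for rc in [(126,331),(220,222)]]
m=(a+b)/2; u=(a-b)/np.linalg.norm(a-b); n=np.array([u[1],-u[0]]); print(a,b,np.linalg.norm(a-b),"angle",np.degrees(np.arctan2(-n[1],-n[0])),"lined",m+.044*n,"bare",m+.128*n)
E
```

```text
[0.5227704  0.40251121] [0.45585725 0.3456166 ] 0.08783146314338876 angle 130.37369523128712 lined [0.51781571 0.34054313] bare [0.57222841 0.27654892]
```

arm_command(
  plan=[1,0,0.003,-0.02,0,1,0,0.003,-0.04,0,1,0,0.003,-0.05,0,1,0,0.003,-0.055,0,1,0,0.003,-0.058,0,1,0,0.003,-0.06,0,1,0,0.003,-0.061,0,1,0,0.003,-0.062,0,1,0,0.003,-0.062,0],
)

```text
time_s: 22.7
ee_pos: [0.5168, 0.3396, 0.2172]
eef_rot: [3.141, -0.0, 1.571]
force: [-4.5, -3.5, 7.7]
grip_width: 0.0397
```

arm_command(
  plan=[0.1,0,0,0,0,0,0,0,0,0,-0.2,0,0,0,0,-0.4,0,0,0,0,-0.4,0,0,0,0,-0.4,0,0,0.03,0,-0.4,0,0,0.1,0,-0.6,0,0,0.2,0,-0.6,0,0,0.25,0,-0.6,-0.02,-0.09,0.25,0,-0.6,-0.045,-0.2,0.25,0,-0.6,-0.07,-0.31,0.25,0,-0.6,-0.095,-0.42,0.25,0,-0.6,-0.12,-0.53,0.25,0,-0.6,-0.145,-0.64,0.25,0,-0.6,-0.17,-0.75,0.25,0,-0.6,-0.19,-0.86,0.25,0,-0.6,-0.21,-0.94,0.25,0,-0.6,-0.215,-0.97,0.25,0,-0.6,-0.215,-0.97,0.25,0],
)

```text
time_s: 24.7
ee_pos: [0.4308, -0.0492, 0.3169]
eef_rot: [3.141, 0.0, 1.569]
force: [0.7, 0.9, -0.4]
grip_width: 0.0753
```

```bash
python3 - <<'E'
from fit import *
im=vision.camera("wrist"); cv2.imwrite(f"pics/wrist8.png",im)
im=vision.camera("scene"); cv2.imwrite(f"pics/scene8.png",cv2.resize(im[120:330,270:540],None,fx=2.8,fy=2.8))
print(sensors.get_obs()["ee_pos"])
k="white_roller_mid"; m=getmasks(k,(.431,-.049,0),["wrist"])
if m: print(fit(k,(.431,-.049,0),list(m.values()),False))
E
```

```text
[ 0.43106447 -0.04769074  0.31657554]
   white_roller_mid wrist iou0 0.87 conf 0.87
(array([ 0.43042308, -0.04518337]), np.float64(0.9195791456000656))
```

View pics/wrist8.png

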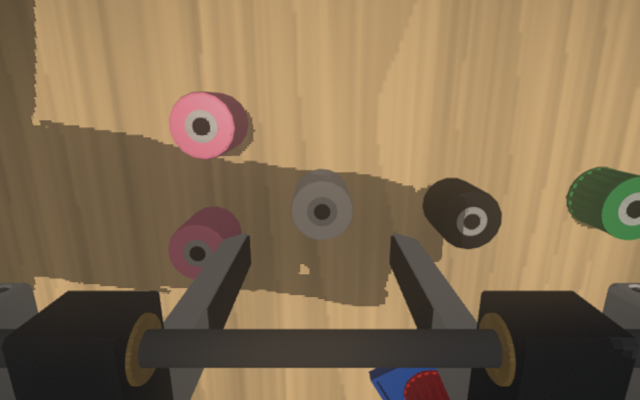

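View pics/scene8.png

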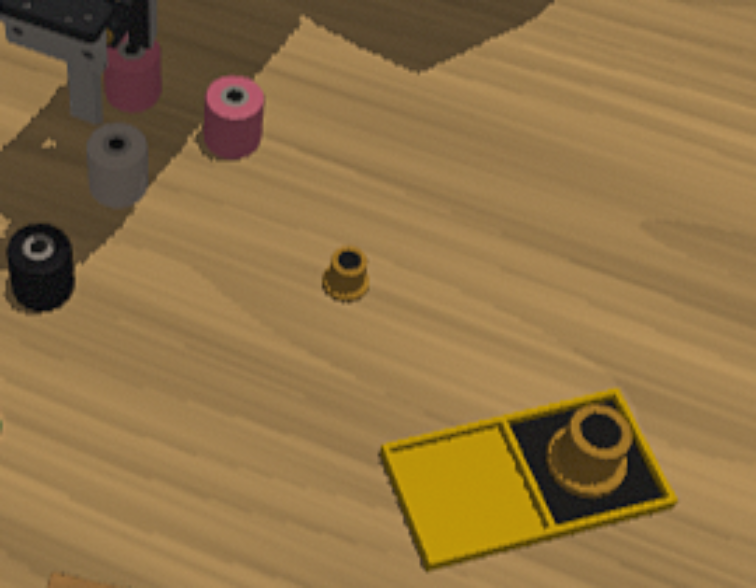

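arm_command(
  plan=[-0.6,0,0.004,0,0,-0.6,0,0.004,-0.05,0,-0.6,0,0.004,-0.13,0,-0.6,0,0.004,-0.2,0,-0.6,0,0.004,-0.24,0,-0.6,0,0.004,-0.255,0,-0.6,0,0.004,-0.258,0,-0.6,0,0.004,-0.258,0,1,0,0.004,-0.258,0,1,0,0.004,-0.258,0,1,0,0.004,-0.258,0,1,0,0.004,-0.258,0,1,0,0.004,-0.258,0,1,0,0.004,-0.258,0,1,0,0.004,-0.258,0,1,0,0.004,-0.258,0,1,0,0.004,-0.23,0,1,0,0.004,-0.2,0,1,0,0.004,-0.2,0,1,0,0.004,-0.2,0],
  newtons=35,
)

```text
time_s: 26.85
ee_pos: [0.4308, -0.0468, 0.2366]
eef_rot: [3.141, 0.0, 1.571]
force: [1.1, -0.0, -1.0]
grip_width: 0.0453
```

arm_command(
  plan=[1,0,0,0.08,0,1,0,0,0.16,0,1,0,0,0.225,0,1,0.02,0.05,0.225,0,1,0.06,0.14,0.225,0,1,0.1,0.23,0.225,0,1,0.14,0.32,0.225,0,1,0.18,0.41,0.225,0,1,0.22,0.5,0.225,0,1,0.26,0.59,0.225,0,1,0.3,0.68,0.225,0,1,0.33,0.76,0.225,0,1,0.346,0.795,0.225,0,1,0.351,0.806,0.225,0,1,0.351,0.806,0.225,0,1,0.351,0.806,0.15,0,1,0.351,0.806,0.07,0,1,0.351,0.806,0.012,0,1,0.351,0.806,0.012,0,1,0.351,0.806,0.012,0],
)

```text
time_s: 28.85
ee_pos: [0.5714, 0.2749, 0.2419]
eef_rot: [3.141, -0.0, 1.57]
force: [-0.5, -0.6, -0.7]
grip_width: 0.0458
```

```bash
python3 - <<'E'
from h import *
for n in ["wrist","scene"]:
    im=vision.camera(n)
    if n=="scene": im=cv2.resize(im[210:350,380:560],None,fx=4,fy=4)
    cv2.imwrite(f"pics/{n}9.png",im)
E
```

```text
(no output)
```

View pics/wrist9.png

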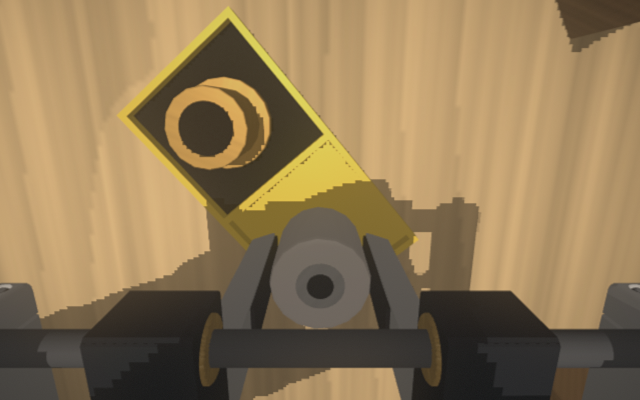

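View pics/scene9.png

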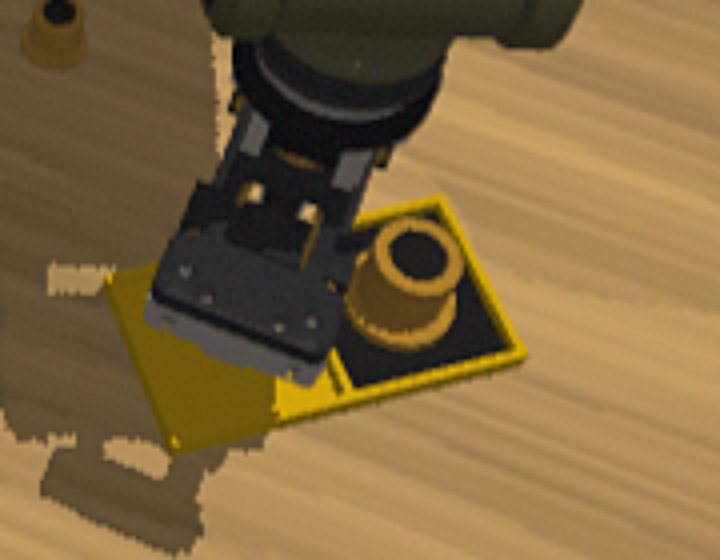

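```bash
python3 - <<'E'
from h import *
c=P("wrist")
a,b,d=[onz(c,rc,.012)[:2] for rc in [(8,228),(115,120),(241,415)]]
ctr=(b+d)/2; m=(a+b)/2; print(ctr,"bare",ctr-.042*(m-ctr)/np.linalg.norm(m-ctr),np.linalg.norm(a-b),np.linalg.norm(a-d))
E
```

```text
[0.54359357 0.30715735] bare [0.57017867 0.27464223] 0.08564873502855172 0.17122888194015176
```

arm_command(
  plan=[1,0,0,-0.02,0,1,0,0,-0.04,0,1,0,0,-0.05,0,1,0,0,-0.055,0,1,0,0,-0.058,0,1,0,0,-0.06,0,1,0,0,-0.061,0,1,0,0,-0.062,0,1,0,0,-0.062,0],
)

```text
time_s: 29.85
ee_pos: [0.5712, 0.2756, 0.2174]
eef_rot: [3.141, -0.0, 1.571]
force: [-6.8, -2.7, 8.5]
grip_width: 0.0453
```

Contact with the floor. Releasing and backing off.

arm_command(
  plan=[0,0,0,0,0,-0.2,0,0,0,0,-0.4,0,0,0,0,-0.45,0,0,0,0,-0.45,0,0,0,0,-0.45,0,0,0.03,0,-0.45,0,0,0.1,0,-0.6,0,0,0.2,0,-0.6,0,0,0.3,0,-0.6,-0.05,-0.08,0.4,0,-0.6,-0.1,-0.18,0.45,0,-0.6,-0.15,-0.28,0.45,0,-0.6,-0.2,-0.38,0.45,0,-0.6,-0.25,-0.48,0.45,0,-0.6,-0.28,-0.53,0.45,0,-0.6,-0.3,-0.55,0.45,0,-0.6,-0.3,-0.55,0.45,0,-0.6,-0.3,-0.55,0.45,0],
)

```text
time_s: 31.65
ee_pos: [0.4515, 0.0562, 0.3967]
eef_rot: [3.141, -0.0, 1.571]
force: [-0.5, 0.4, 0.2]
grip_width: 0.0752
```

```bash
python3 - <<'E'
from fit import *
for n in ["scene","side"]: cv2.imwrite(f"pics/{n}10.png",vision.camera(n))
T=dict(bearing_mid=(.579,-.32,.004),red_pulley_mid=(.5385,-.248,.004),bush_mid=(.517,.339,.004),white_roller_mid=(.5712,.2752,.004))
for k,x0 in T.items():
    m=getmasks(k,x0,["scene","side"])
    if m: print(k,*map(lambda v:np.round(v,4),fit(k,x0,list(m.values()))))
S["green_pulley_mid"]=S["red_pulley_mid"];S["black_roller_mid"]=S["white_roller_mid"]
for k,x0 in dict(green_pulley_mid=(.667,-.054,0),black_roller_mid=(.535,-.055,0)).items():
    m=getmasks(k,x0,["scene","side"])
    if m: print(k,*map(lambda v:np.round(v,4),fit(k,x0,list(m.values()))))
E
```

```text
bearing_mid scene iou0 0.85 conf 0.82
bearing_mid [ 0.5379 -0.3727 -0.0695] 0.9585
   red_pulley_mid scene iou0 0.87 conf 0.73
   red_pulley_mid side iou0 0.34 conf 0.44
red_pulley_mid [ 0.5389 -0.2484  0.0052] 0.6111
   bush_mid scene iou0 0.84 conf 0.91
   bush_mid side iou0 0.85 conf 0.93
bush_mid [0.5163 0.3373 0.0034] 0.856
   white_roller_mid scene iou0 0.86 conf 0.69
   white_roller_mid side iou0 0.81 conf 0.96
white_roller_mid [0.5701 0.273  0.0066] 0.8905
   green_pulley_mid scene iou0 0.86 conf 0.55
   green_pulley_mid side iou0 0.83 conf 0.6
green_pulley_mid [ 0.6672 -0.051   0.0011] 0.8748
   black_roller_mid scene iou0 0.76 conf 0.57
   black_roller_mid side iou0 0.77 conf 0.93
black_roller_mid [ 5.398e-01 -5.760e-02  1.000e-04] 0.8384
```

View pics/scene10.png

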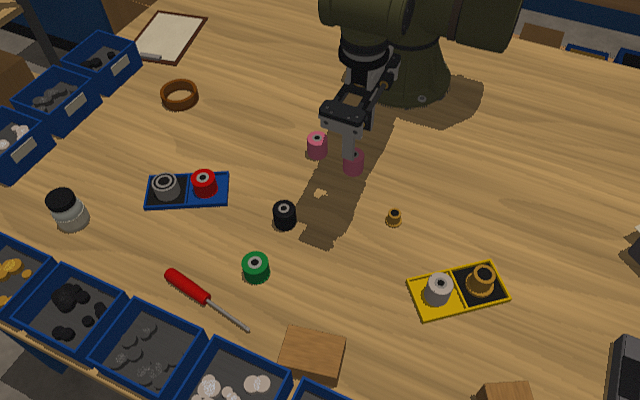

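View pics/side10.png

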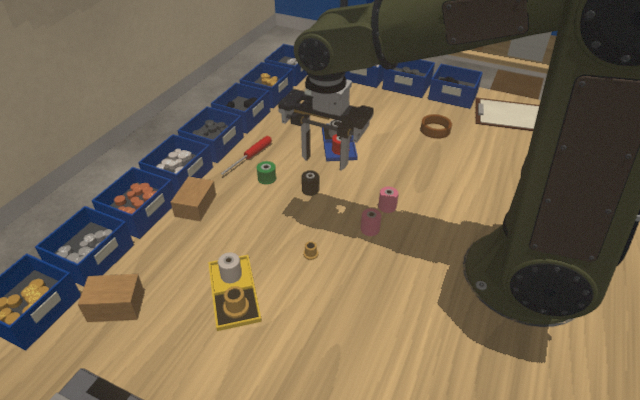

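Both kits show in the final scene view: bearing (186,165), red pulley (183,204), white roller (289,438) and bush (279,483). All stand upright in the right compartments, and green (267,256) and black (215,285) haven't moved.

```bash
python3 -c "
from station import job; print(job.hand_in())"
```

```text
the job is handed in; nothing more can be done
None
```

Both kits are made up and the job was handed in at about 33 s. The steel bearing is in the lined compartment of the blue tray and the red pulley in the bare one. The large brass bush is in the lined compartment of the yellow tray and the white roller in the bare one. Each part was lowered until the wrist felt a light floor contact (6–8 N upward), then released and cleared.

**Last checks:**
- **Pictures:** All four parts look upright in the right compartments in the final scene view. The small bush and both pink rollers were never touched, and the green pulley and black roller are where they stood.
- **Measured positions:** The bush came out within 2 mm of its target. The white roller was within about 2.5 mm, with its height reading 2.6 mm high, which I put down to measurement noise.
- **Red pulley:** Its fit agreed with the target to 1 mm, but the gripper half hid it in the side view, so that figure is weaker.
- **Bearing:** It was hidden in the side view, so its fit with free height rested on one camera and gave a meaningless position (base at −70 mm). I relied on the scene picture and the contact force for it.

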